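# Take the twist-lock nozzle off the nasal aspirator

### The job

The electric nasal aspirator stands in its charging cradle and its nozzle has to come off for rinsing. The nozzle is a short-turn twist-lock and nobody remembers which hand it is: try it one way, and if it comes up against its stop do not force it but turn it the other way, then lift the nozzle straight off, leaving the handpiece seated in the cradle and the other things on the dresser undisturbed. Finish with the nozzle still held in the gripper, up in the air at least 5 cm above where it sat and clear of everything else.

Things in the scene. Friction and masses are not known exactly. Their poses are not given: they have to be found in the camera images.
- nozzle_mid (a point): The nozzle: upright round grey plastic cup, 42 mm in diameter, 28 mm high, with grip ribs, closing above into a cone and slim tip; 54 mm high in all, about 45 g. The point lies on its axis 22 mm above its lower rim, a good height to grip. z runs up to the tip; in the locked start its x axis is within 3 degrees of the cradle's x axis.
- nozzle: The same nozzle, origin at its lower rim's centre, on the handpiece's shoulder. Locked, it has 2.5 mm of play upward and 8 to 16 degrees of turn to a hidden stop, which bears 0.5 N m but not a wrench of over 1 N m; lifting it then lifts the handpiece. Turned the other way it runs easily and lifts off anywhere from 55 to 100 degrees from the start. Nothing shows which way; it differs each time.
- handpiece_foot (a point): White plastic handpiece standing upright in the cradle's pocket, 300 g; the point is the centre of its foot, axes as the cradle's, z up. Lower part 48 x 40 mm (x, y), 72 mm high, power button on its -x side; round above, up to 42 mm wide. The shoulder that carries the nozzle is 112 mm above the foot; a neck with two lugs rises 18 mm farther inside the nozzle.
- handpiece (a joint): How far the handpiece has slid up out of its cradle, in m: 0 is fully seated. It cannot turn or tip in the snug pocket; a magnet holds it down so that lifting it takes about 11 N, and let go it sinks back.
- cradle: The dark charging cradle, fixed to the dresser: base 104 x 92 x 14 mm (x, y, z), pocket walls 5 mm thick up to 56 mm above the dresser; the handpiece's foot stands on the pocket floor 14 mm above the dresser. Origin at the centre of its underside.
- wipes: Bystander: grey plastic wipes box with a hinged snap lid, 197 x 117 mm (x, y), 84 mm high. Origin at the centre of its underside.
- owl: Bystander: white ceramic owl figurine, 72 mm wide, 122 mm high. Origin at the centre of its underside.
- bulb: Bystander: white plastic nasal aspirator bulb (pear shape with a slim spout) standing upright, 58 mm in diameter, 104 mm high. Origin at the centre of its underside.
- monitor: Bystander: white baby monitor parent unit, 24 x 70 x 112 mm (x, y, z) with a stub aerial 20 mm higher, upright in its own dark cradle (80 x 98 x 38 mm). Origin at the centre of the unit's foot, 16 mm above the dresser.
Mind the look-alikes: they are no part of the job. There is more than one size of the nozzle; the job needs the smaller.

How it is judged:
By the outcome, as a careful person would: the job done as asked, in the order asked, and still so for the second after the job is handed in, while the arm keeps its last pose, push and grip.
It also fails if it takes over 42 s, if anything falls off the work surface, if the arm or the gripper's body presses on something with over 40 N, if the wrist force passes 120 N, or if a joint passes its speed limit or range.

### The arm

A 7-joint arm with a two-finger parallel gripper is mounted at the origin on the work surface. World frame = base frame: x ahead of the robot, y to its left, z up, the work surface at z = 0. Lengths are in m, angles in rad, forces in N, time in s.
With the tool pointing down it reaches from about 0.4 to 0.925 m from the base axis. Payload 5.6 kg.
Tool frame: the origin (TCP) lies midway between the tips of the shut fingers; the grasp point (between the pads) lies 19 mm behind it (r.pinch_z is the distance from the TCP to the grasp point, in m); z points along the fingers, y is the direction in which the jaws open and shut (so a half turn about z gives the same grasp; the last joint's range is limited). The gripper opens to 85 mm and grips with 20 to 120 N. Pads are 22 mm wide; open, the fingers measure 114 mm over their backs; the gripper's body (76 mm by 85 mm) begins 54 mm behind the grasp point. The pads swing forward as they close: fully open they stand 13 mm farther back than shut.
Start: joints at [-1.319, 0.468, -0.012, 1.603, 0.006, 1.071, -0.056], TCP at [0.189, 0.622, 0.231] pointing down, gripper open.
Joint ranges: [-2.53, 2.53], [-0.31, 2.02], [-1.57, 1.55], [0.28, 2.44], [-1.29, 4.43], [0.15, 1.84], [-2.92, 2.92]. Speed limits (rad/s): [2.57, 2.57, 3.14, 3.14, 3.14, 3.14, 3.14].

### API

Orientations are given as a 3x3 rotation matrix whose columns are the frame's x, y, z axes.
In Python, from bench import r, vision, job_done gives the robot as it stands.
- The arm moves only by the tool play_rows, never from a script. Its argument "rows" is a list of rows, each an object with "jaw": the finger opening in m, from 0 to 0.0854; "slide": the shift along the world's x, y, z in m, a list of three; "twist": the turn, a rotation vector about the world's x, y, z in degrees, a list of three. A call has 1 to 10 rows; each row is the pose to reach, as a shift and turn from the pose commanded when the call began; what a row does not reach only later rows make up. A row lasts 1/10 s, in which the tool goes at most 50 mm and 8.59 degrees, less where a joint would pass 70% of its speed; a pose out of reach is approached as far as the arm can. A call with a gripper value outside its range is refused whole. The fingers move at their own pace and stop on an object; "squeeze" is the grip in N (left out, the last holds). Time passes only in rows, so rows that repeat a pose let the fingers close. It gives the time, the measured TCP pose, the force and the opening at its end, in the units of the state.
- r.state(): the state, without advancing time (a new reading comes with each control period).
- vision.grab_frame(name): name is "scene" or "top"; returns the picture (400x640x3 uint8, blue, green, red); there is no depth.
- vision.calibration(name): a dict with "K" (3x3 intrinsics, pixels), "camera_from_world" (4x4, takes a point from world to camera coordinates). Camera axes: x right, y up, looking along -z (the intrinsics and any distortion apply to the point x, -y, -z); pixel columns grow to the right and rows downward; lengths in m; the calibration is good to about 2 mm. A picture is of the moment at which its call begins. calibration takes no time and is no camera call.
- job_done(): hands the job in, once; it reports no verdict.
The state is a dict: "clock": time; "joints": joint angles; "joint_vel": joint speeds; "tau": joint torques, N m; "position": TCP position; "tool_rot": TCP orientation; "contact_force": force on the tool from outside, world axes, zero at the start; "ft_torque": the same for the moment, N m; "grip_width": finger opening in m.
Only numpy, scipy, OpenCV 4.12 (cv2) and the standard library are available. Lean on these libraries where they do the work, as an engineer would, in place of code of your own. Each camera call takes 0.05 s, during which the arm holds its last target. There are 200 camera calls.

## Working session

There is one attempt and no reset: what is moved stays moved. The work goes in short steps, Python scripts to look and compute and a tool call to move; the robot and the scene stay as the last step left them, time stands still between calls to the robot, and variables do not carry over. Pictures are saved under pics/ and viewed, about 8 in all and at most 12, crops included, and the job is handed in when it is done.

Besides the shell and the picture viewer there is one more tool, called after "Emit:" as a command line: name --argument value ..., lists and objects as JSON in quotes. play_rows: Moves the arm, as the interface text tells. Its arguments: {"type":"object","properties":{"rows":{"type":"array"},"squeeze":{"type":"number"}},"required":["rows"]}

```bash
mkdir -p pics
python3 - <<'E'
from bench import r, vision
import cv2,numpy as np
for n in("scene","top"):
    cv2.imwrite(f"pics/{n}0.png",vision.grab_frame(n)); c=vision.calibration(n); print(n,{k:np.round(np.array(v),4).tolist() if not isinstance(v,(str,dict)) else v for k,v in c.items()})
s=r.state();print(s);print(r.pinch_z)
E
```

```text
scene {'K': [[489.7947, 0.0, 320.0588], [0.0, 489.7947, 194.1848], [0.0, 0.0, 1.0]], 'camera_from_world': [[-0.828, 0.5604, 0.0186, 0.4302], [-0.4287, -0.654, 0.6234, 0.1953], [0.3615, 0.5082, 0.7817, -1.4171], [0.0, 0.0, 0.0, 1.0]]}
top {'K': [[367.4563, 0.0, 320.2379], [0.0, 367.4563, 197.8606], [0.0, 0.0, 1.0]], 'camera_from_world': [[0.0277, -0.9995, 0.013, 0.021], [0.9825, 0.0297, 0.1838, -0.5563], [-0.1841, 0.0077, 0.9829, -1.0106], [0.0, 0.0, 0.0, 1.0]]}
{'clock': 0.1, 'joints': array([-1.31900983,  0.46831924, -0.01158422,  1.60355121,  0.00601911,
        1.07139614, -0.05628597]), 'joint_vel': array([ 0.00030619, -0.0013694 ,  0.00078289, -0.0025036 ,  0.00083581,
       -0.00132849, -0.00034225]), 'tau': array([ 7.16966115e-04, -5.33522344e+01,  2.10558297e-02, -2.51961046e+01,
        1.13849147e-02,  4.33601177e-03,  2.48790855e-05]), 'position': array([0.1887788 , 0.62144763, 0.23040588]), 'tool_rot': array([[-9.56847436e-01,  2.90590554e-01, -3.38440793e-04],
       [ 2.90590716e-01,  9.56846100e-01, -1.60490481e-03],
       [-1.42534423e-04, -1.63399680e-03, -9.99998655e-01]]), 'contact_force': array([ 0.38844227, -0.35156809,  0.22422451]), 'ft_torque': array([ 0.03557528, -0.03467403, -0.00953534]), 'grip_width': 0.08558712872765954}
0.0187
```

View pics/scene0.png

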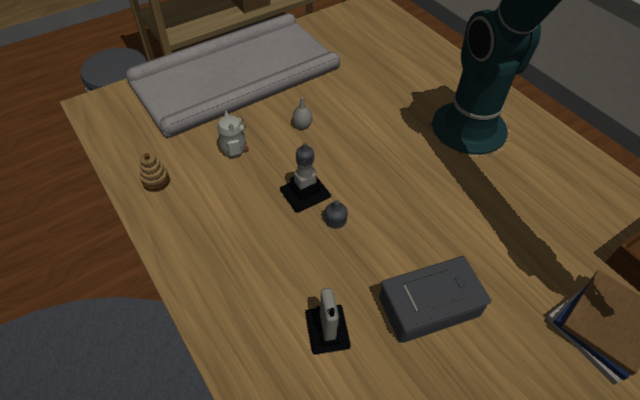

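View pics/top0.png

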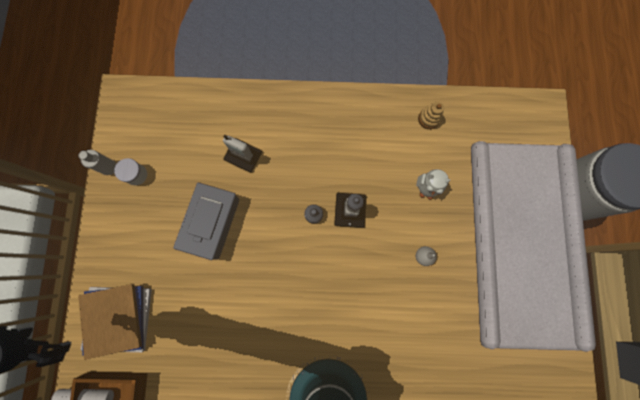

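The cradle with the aspirator is at top (350,210) and scene (305,180). The loose larger look-alike nozzle is at top (314,213) and scene (336,214). I'll zoom in.

Run:
```python
import cv2,numpy as np
a=cv2.imread("pics/top0.png")[180:240,290:380];b=cv2.imread("pics/scene0.png")[135:235,265:365]
a=cv2.resize(a,None,fx=6,fy=6,interpolation=2);b=cv2.resize(b,None,fx=5.4,fy=5.4,interpolation=2)
a=cv2.resize(a,(400,267));b=cv2.resize(b,(400,400))
o=np.zeros((400,800,3),np.uint8);o[:267,:400]=a;o[:,400:]=b
cv2.imwrite("pics/crop0.png",np.clip(o*1.8,0,255).astype(np.uint8))
```

```text
(no output)
```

View pics/crop0.png

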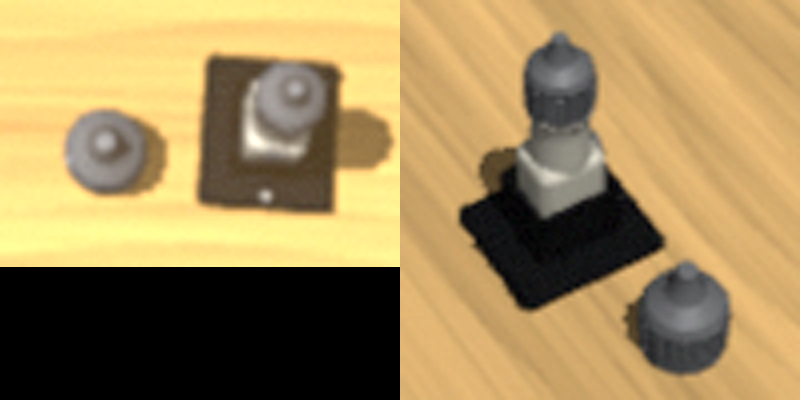

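```bash
cat > h.py <<'E'
from bench import r, vision
import numpy as np
def ray(n,u,v):
    c=vision.calibration(n);K=np.array(c["K"]);T=np.array(c["camera_from_world"])
    d=np.linalg.solve(K,[u,v,1.]);d=np.array([d[0],-d[1],-d[2]])
    R=T[:3,:3];return -R.T@T[:3,3],R.T@d
def onz(n,u,v,z):
    o,d=ray(n,u,v);return o+d*(z-o[2])/d[2]
def tri(p,q):
    A=[];b=[]
    for n,(u,v) in(("top",p),("scene",q)):
        o,d=ray(n,u,v);d/=np.linalg.norm(d);P=np.eye(3)-np.outer(d,d);A.append(P);b.append(P@o)
    x=np.linalg.lstsq(np.vstack(A),np.hstack(b),rcond=None);return x[0],x[1]
def proj(n,p):
    c=vision.calibration(n);q=np.array(c["camera_from_world"])@[*p,1];w=np.array(c["K"])@[q[0],-q[1],-q[2]];return w[:2]/w[2]
E
python3 - <<'E'
from h import *
np.set_printoptions(precision=4,suppress=True)
print("tip",tri((356.6,200.0),(305,144)))
print(onz("top",356.6,200,.18),onz("scene",305,144,.18))
P=np.array([onz("top",290+u/4.444,180+v/4.444,.014) for u,v in((207,55),(340,62),(333,212),(200,203))]);print(P,P.mean(0))
for i in range(4):
    d=P[(i+1)%4]-P[i];print(np.linalg.norm(d),np.degrees(np.arctan2(d[1],d[0])))
Q=np.array([onz("scene",265+(u-400)/4,135+v/4,.014) for u,v in((462,215),(528,308),(663,242))]);print(Q,(Q[0]+Q[2])/2)
print("looknalike tip",onz("top",290+105/4.444,180+140/4.444,.06), "cup bottom centre scene", onz("scene",265+(684-400)/4,135+330/4,.02))
E
```

```text
tip (array([ 0.5289, -0.0541,  0.1772]), array([0.]))
[ 0.5287 -0.0541  0.18  ] [ 0.5301 -0.0513  0.18  ]
[[ 0.5807 -0.0118  0.014 ]
 [ 0.5786 -0.1018  0.014 ]
 [ 0.4768 -0.0976  0.014 ]
 [ 0.4803 -0.0091  0.014 ]] [ 0.5291 -0.0551  0.014 ]
0.090062644107107 -91.33214537492684
0.10188371567511796 177.6407390971001
0.08860002050419344 87.7883951862741
0.10050805688807068 -1.5335284300056995
[[ 0.5804 -0.0896  0.014 ]
 [ 0.5847 -0.0048  0.014 ]
 [ 0.4862 -0.0017  0.014 ]] [ 0.5333 -0.0457  0.014 ]
looknalike tip [0.5138 0.0549 0.06  ] cup bottom centre scene [0.5173 0.0646 0.02  ]
```

Emit:
play_rows --rows '[{"jaw": 0.085, "slide": [0.01, -0.02, 0.01], "twist": [0, 0, -4]}, {"jaw": 0.085, "slide": [0.03, -0.06, 0.02], "twist": [0, 0, -10]}, {"jaw": 0.085, "slide": [0.05, -0.1, 0.02], "twist": [0, 0, -16]}, {"jaw": 0.085, "slide": [0.07, -0.14, 0.02], "twist": [0, 0, -22]}, {"jaw": 0.085, "slide": [0.09, -0.18, 0.02], "twist": [0, 0, -28]}, {"jaw": 0.085, "slide": [0.11, -0.22, 0.02], "twist": [0, 0, -34]}, {"jaw": 0.085, "slide": [0.13, -0.26, 0.02], "twist": [0, 0, -40]}, {"jaw": 0.085, "slide": [0.15, -0.3, 0.02], "twist": [0, 0, -46]}, {"jaw": 0.085, "slide": [0.17, -0.34, 0.02], "twist": [0, 0, -52]}, {"jaw": 0.085, "slide": [0.19, -0.38, 0.02], "twist": [0, 0, -58]}]' --squeeze 35

```text
clock: 1.1
position: [0.3792, 0.2401, 0.2512]
tool_rot: [[-0.257, 0.967, -0.0], [0.967, 0.257, 0.0], [0.0, -0.0, -1.0]]
contact_force: [0.5, -0.1, 0.6]
grip_width: 0.0855
```

Emit:
play_rows --rows '[{"jaw": 0.085, "slide": [0.02, -0.04, 0], "twist": [0, 0, -4]}, {"jaw": 0.085, "slide": [0.04, -0.08, 0], "twist": [0, 0, -8]}, {"jaw": 0.085, "slide": [0.06, -0.12, 0], "twist": [0, 0, -12]}, {"jaw": 0.085, "slide": [0.08, -0.16, 0], "twist": [0, 0, -16]}, {"jaw": 0.085, "slide": [0.1, -0.2, 0], "twist": [0, 0, -19]}, {"jaw": 0.085, "slide": [0.12, -0.24, 0], "twist": [0, 0, -21]}, {"jaw": 0.085, "slide": [0.14, -0.275, 0], "twist": [0, 0, -21]}, {"jaw": 0.085, "slide": [0.15, -0.295, 0], "twist": [0, 0, -21]}, {"jaw": 0.085, "slide": [0.15, -0.295, 0], "twist": [0, 0, -21]}, {"jaw": 0.085, "slide": [0.15, -0.295, 0], "twist": [0, 0, -21]}]'

```text
clock: 2.1
position: [0.5284, -0.053, 0.2508]
tool_rot: [[0.104, 0.995, -0.001], [0.995, -0.104, 0.0], [-0.0, -0.001, -1.0]]
contact_force: [0.6, -0.1, 0.4]
grip_width: 0.0849
```

Run:
```python
from h import *
import cv2
a=vision.grab_frame("top")[150:270,260:440];b=vision.grab_frame("scene")[75:235,225:385]
o=np.zeros((400,800,3),np.uint8);o[:267,:400]=cv2.resize(a,(400,267),interpolation=2);o[:,400:]=cv2.resize(b,(400,400),interpolation=2)
cv2.imwrite("pics/c1.png",np.clip(o*1.8,0,255).astype(np.uint8))
s=r.state();print({k:np.round(s[k],3) for k in s})
```

```text
{'clock': np.float64(2.2), 'joints': array([-0.491,  0.266,  0.629,  1.906, -0.183,  1.027,  0.115]), 'joint_vel': array([-0.009, -0.006,  0.   , -0.001, -0.   ,  0.002,  0.003]), 'tau': array([ 5.9900e-01, -3.4667e+01,  4.6420e+00, -2.4193e+01,  4.2000e-02,
       -9.0000e-03, -4.0000e-03]), 'position': array([ 0.528, -0.052,  0.251]), 'tool_rot': array([[ 0.101,  0.995, -0.001],
       [ 0.995, -0.101,  0.001],
       [ 0.001, -0.001, -1.   ]]), 'contact_force': array([-0.324, -0.587,  0.099]), 'ft_torque': array([ 0.037, -0.027, -0.024]), 'grip_width': np.float64(0.085)}
```

View pics/c1.png

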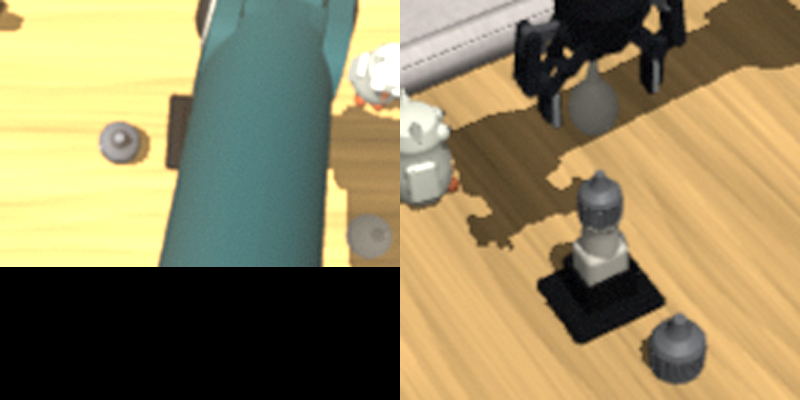

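The open fingers straddle the nozzle along x; its tip is at scene (305,144), unchanged. Descending.

Emit:
play_rows --rows '[{"jaw": 0.085, "slide": [0.001, -0.001, -0.015], "twist": [0, 0, 0]}, {"jaw": 0.085, "slide": [0.001, -0.001, -0.045], "twist": [0, 0, 0]}, {"jaw": 0.085, "slide": [0.001, -0.001, -0.075], "twist": [0, 0, 0]}, {"jaw": 0.085, "slide": [0.001, -0.001, -0.1], "twist": [0, 0, 0]}, {"jaw": 0.085, "slide": [0.001, -0.001, -0.115], "twist": [0, 0, 0]}, {"jaw": 0.085, "slide": [0.001, -0.001, -0.122], "twist": [0, 0, 0]}, {"jaw": 0.085, "slide": [0.001, -0.001, -0.122], "twist": [0, 0, 0]}]'

```text
clock: 2.9
position: [0.5297, -0.0535, 0.129]
tool_rot: [[0.102, 0.995, -0.001], [0.995, -0.102, 0.0], [-0.0, -0.001, -1.0]]
contact_force: [0.1, 0.3, -0.6]
grip_width: 0.0852
```

Run:
```python
from h import *
import cv2
b=vision.grab_frame("scene")[105:225,235:375]
cv2.imwrite("pics/c2.png",np.clip(cv2.resize(b,(700,600),interpolation=2)*1.8,0,255).astype(np.uint8))
s=r.state();print({k:np.round(s[k],3) for k in ('position','contact_force','ft_torque')})
for q in([.529,-.054,.148],s['position']+[.021,0,.019],s['position']+[-.021,0,.019]): print((proj("scene",q)-[235,105])*5)
```

```text
{'position': array([ 0.53 , -0.054,  0.13 ]), 'contact_force': array([0.363, 0.029, 0.924]), 'ft_torque': array([0.003, 0.003, 0.033])}
[349.21069939 239.11447958]
[308.88856435 257.45024613]
[384.87507719 221.41028868]
```

View pics/c2.png

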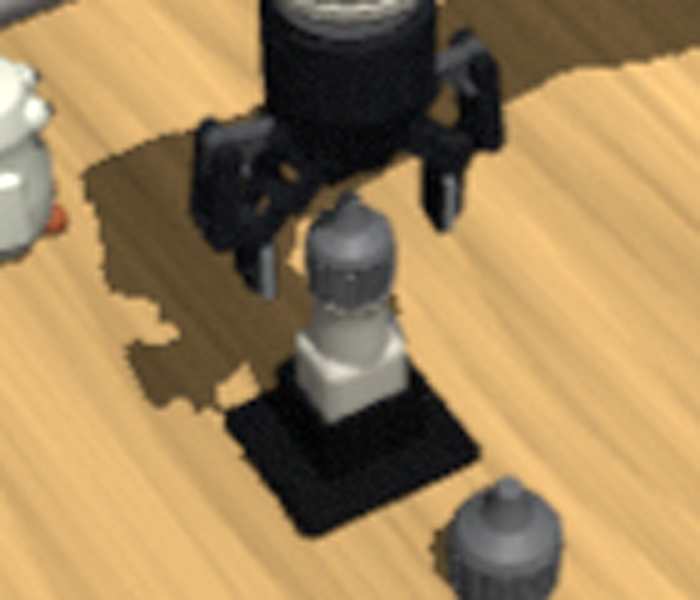

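The fingers are centred: tips at crop (265,295) and (442,228), nozzle axis at column 350. Closing gently.

Emit:
play_rows --rows '[{"jaw": 0.06, "slide": [0, 0, 0], "twist": [0, 0, 0]}, {"jaw": 0.05, "slide": [0, 0, 0], "twist": [0, 0, 0]}, {"jaw": 0.045, "slide": [0, 0, 0], "twist": [0, 0, 0]}, {"jaw": 0.04, "slide": [0, 0, 0], "twist": [0, 0, 0]}, {"jaw": 0.03, "slide": [0, 0, 0], "twist": [0, 0, 0]}, {"jaw": 0.03, "slide": [0, 0, 0], "twist": [0, 0, 0]}, {"jaw": 0.03, "slide": [0, 0, 0], "twist": [0, 0, 0]}, {"jaw": 0.03, "slide": [0, 0, 0], "twist": [0, 0, 0]}]' --squeeze 35

```text
clock: 3.75
position: [0.5304, -0.054, 0.1301]
tool_rot: [[0.103, 0.995, 0.001], [0.995, -0.103, 0.0], [0.0, 0.001, -1.0]]
contact_force: [-1.3, -0.1, 7.0]
grip_width: 0.0406
```

```bash
cat > st.py <<'E'
from h import *
s=r.state();R=s['tool_rot'];print(s['clock'],{k:np.round(s[k],4) for k in ('position','contact_force','ft_torque','grip_width')},'yaw',np.degrees(np.arctan2(R[1,0],R[0,0])).round(2),'j',s['joints'].round(2))
E
python3 st.py
```

```text
3.75 {'position': array([ 0.5304, -0.054 ,  0.1301]), 'contact_force': array([-1.3419, -0.1117,  6.9664]), 'ft_torque': array([0.015 , 0.3153, 0.0891]), 'grip_width': np.float64(0.0406)} yaw 84.11 j [-0.41  0.44  0.56  2.   -0.33  0.78  0.24]
```

Emit:
play_rows --rows '[{"jaw": 0.03, "slide": [0, 0, 0.001], "twist": [0, 0, 0]}, {"jaw": 0.03, "slide": [0, 0, 0.001], "twist": [0, 0, 2]}, {"jaw": 0.03, "slide": [0, 0, 0.001], "twist": [0, 0, 4]}, {"jaw": 0.03, "slide": [0, 0, 0.001], "twist": [0, 0, 6]}, {"jaw": 0.03, "slide": [0, 0, 0.001], "twist": [0, 0, 7]}, {"jaw": 0.03, "slide": [0, 0, 0.001], "twist": [0, 0, 7]}]'

```text
clock: 4.35
position: [0.5301, -0.0548, 0.1303]
tool_rot: [[-0.019, 1.0, 0.001], [1.0, 0.019, -0.001], [-0.001, 0.001, -1.0]]
contact_force: [0.6, -2.2, -0.8]
grip_width: 0.0406
```

```bash
python3 st.py
```

```text
4.35 {'position': array([ 0.5301, -0.0548,  0.1303]), 'contact_force': array([ 0.5558, -2.1513, -0.8271]), 'ft_torque': array([-0.6825, -0.2325, -0.0555]), 'grip_width': np.float64(0.0406)} yaw 91.1 j [-0.39  0.44  0.53  2.   -0.31  0.78  0.34]
```

Emit:
play_rows --rows '[{"jaw": 0.03, "slide": [0, 0, 0], "twist": [0, 0, 1.5]}, {"jaw": 0.03, "slide": [0, 0, 0], "twist": [0, 0, 3]}, {"jaw": 0.03, "slide": [0, 0, 0], "twist": [0, 0, 3]}]'

```text
clock: 4.65
position: [0.5303, -0.0552, 0.1303]
tool_rot: [[-0.072, 0.997, 0.001], [0.997, 0.072, -0.001], [-0.001, 0.001, -1.0]]
contact_force: [1.4, -5.5, -2.6]
grip_width: 0.0406
```

```bash
python3 st.py
```

```text
4.65 {'position': array([ 0.5303, -0.0552,  0.1303]), 'contact_force': array([ 1.3707, -5.4828, -2.5624]), 'ft_torque': array([-1.0628, -0.481 , -0.1784]), 'grip_width': np.float64(0.0406)} yaw 94.13 j [-0.38  0.43  0.52  2.   -0.3   0.78  0.39]
```

Emit:
play_rows --rows '[{"jaw": 0.03, "slide": [0, 0, 0], "twist": [0, 0, 1]}, {"jaw": 0.03, "slide": [0, 0, 0], "twist": [0, 0, 2]}, {"jaw": 0.03, "slide": [0, 0, 0], "twist": [0, 0, 2]}]'

```text
clock: 4.95
position: [0.5304, -0.0553, 0.1304]
tool_rot: [[-0.106, 0.994, 0.001], [0.994, 0.106, -0.001], [-0.002, 0.001, -1.0]]
contact_force: [2.8, -4.7, -2.1]
grip_width: 0.0405
```

```bash
python3 st.py
```

```text
4.95 {'position': array([ 0.5304, -0.0553,  0.1304]), 'contact_force': array([ 2.849 , -4.6683, -2.1268]), 'ft_torque': array([-1.1431, -0.531 , -0.253 ]), 'grip_width': np.float64(0.0405)} yaw 96.09 j [-0.37  0.43  0.51  2.   -0.29  0.78  0.42]
```

Emit:
play_rows --rows '[{"jaw": 0.03, "slide": [0, 0, 0], "twist": [0, 0, 1]}, {"jaw": 0.03, "slide": [0, 0, 0], "twist": [0, 0, 2]}, {"jaw": 0.03, "slide": [0, 0, 0], "twist": [0, 0, 2]}]'

```text
clock: 5.25
position: [0.5306, -0.0555, 0.1304]
tool_rot: [[-0.14, 0.99, 0.002], [0.99, 0.14, -0.002], [-0.002, 0.002, -1.0]]
contact_force: [2.9, -5.6, -4.4]
grip_width: 0.0405
```

```bash
python3 st.py
```

```text
5.25 {'position': array([ 0.5306, -0.0555,  0.1304]), 'contact_force': array([ 2.892 , -5.6157, -4.4111]), 'ft_torque': array([-1.1473, -0.6554, -0.3487]), 'grip_width': np.float64(0.0405)} yaw 98.05 j [-0.36  0.43  0.5   2.   -0.29  0.78  0.45]
```

Emit:
play_rows --rows '[{"jaw": 0.03, "slide": [0, 0, 0], "twist": [0, 0, 1]}, {"jaw": 0.03, "slide": [0, 0, 0], "twist": [0, 0, 2]}, {"jaw": 0.03, "slide": [0, 0, 0], "twist": [0, 0, 2]}]'

```text
clock: 5.55
position: [0.5306, -0.0557, 0.1303]
tool_rot: [[-0.174, 0.985, 0.002], [0.985, 0.174, -0.002], [-0.002, 0.002, -1.0]]
contact_force: [3.5, -6.2, -3.0]
grip_width: 0.0408
```

```bash
python3 st.py
```

```text
5.55 {'position': array([ 0.5306, -0.0557,  0.1303]), 'contact_force': array([ 3.4685, -6.194 , -3.0016]), 'ft_torque': array([-1.243 , -0.658 , -0.3777]), 'grip_width': np.float64(0.0408)} yaw 100.03 j [-0.36  0.43  0.49  2.   -0.28  0.78  0.48]
```

The torque has climbed steadily to -0.38 N m over 16°, which suggests the stop. I'll turn back without forcing it and compare the other way.

Emit:
play_rows --rows '[{"jaw": 0.03, "slide": [0, 0, 0], "twist": [0, 0, -4]}, {"jaw": 0.03, "slide": [0, 0, 0], "twist": [0, 0, -8]}, {"jaw": 0.03, "slide": [0, 0, 0], "twist": [0, 0, -12]}, {"jaw": 0.03, "slide": [0, 0, 0], "twist": [0, 0, -16]}, {"jaw": 0.03, "slide": [0, 0, 0], "twist": [0, 0, -16]}]'

```text
clock: 6.05
position: [0.5295, -0.0534, 0.1302]
tool_rot: [[0.101, 0.995, -0.001], [0.995, -0.101, 0.001], [0.001, -0.001, -1.0]]
contact_force: [-0.4, -0.7, 0.3]
grip_width: 0.0407
```

```bash
python3 st.py
```

```text
6.05 {'position': array([ 0.5295, -0.0534,  0.1302]), 'contact_force': array([-0.4225, -0.702 ,  0.3098]), 'ft_torque': array([-0.251 ,  0.0392, -0.0248]), 'grip_width': np.float64(0.0407)} yaw 84.18 j [-0.41  0.44  0.56  2.   -0.33  0.79  0.24]
```

Emit:
play_rows --rows '[{"jaw": 0.03, "slide": [0, 0, 0], "twist": [0, 0, -2]}, {"jaw": 0.03, "slide": [0, 0, 0], "twist": [0, 0, -4]}, {"jaw": 0.03, "slide": [0, 0, 0], "twist": [0, 0, -6]}, {"jaw": 0.03, "slide": [0, 0, 0], "twist": [0, 0, -6]}]'

```text
clock: 6.45
position: [0.5298, -0.0538, 0.1302]
tool_rot: [[0.207, 0.978, -0.0], [0.978, -0.207, 0.0], [-0.0, -0.0, -1.0]]
contact_force: [-0.5, 0.4, 1.2]
grip_width: 0.0405
```

```bash
python3 st.py
```

```text
6.45 {'position': array([ 0.5298, -0.0538,  0.1302]), 'contact_force': array([-0.4661,  0.3932,  1.1762]), 'ft_torque': array([-0.02  , -0.0483,  0.0059]), 'grip_width': np.float64(0.0405)} yaw 78.07 j [-0.43  0.45  0.59  2.   -0.34  0.79  0.15]
```

Emit:
play_rows --rows '[{"jaw": 0.03, "slide": [0, 0, 0], "twist": [0, 0, -3]}, {"jaw": 0.03, "slide": [0, 0, 0], "twist": [0, 0, -6]}, {"jaw": 0.03, "slide": [0, 0, 0], "twist": [0, 0, -9]}, {"jaw": 0.03, "slide": [0, 0, 0], "twist": [0, 0, -9]}]'

```text
clock: 6.85
position: [0.5298, -0.054, 0.1302]
tool_rot: [[0.356, 0.934, -0.0], [0.934, -0.356, -0.0], [-0.0, -0.0, -1.0]]
contact_force: [-0.3, -0.9, -0.1]
grip_width: 0.0405
```

```bash
python3 st.py
```

```text
6.85 {'position': array([ 0.5298, -0.054 ,  0.1302]), 'contact_force': array([-0.3321, -0.9445, -0.1362]), 'ft_torque': array([-0.0137,  0.0128,  0.0235]), 'grip_width': np.float64(0.0405)} yaw 69.12 j [-0.46  0.45  0.63  2.01 -0.37  0.79  0.02]
```

Emit:
play_rows --rows '[{"jaw": 0.03, "slide": [0, 0, 0], "twist": [0, 0, -2]}, {"jaw": 0.03, "slide": [0, 0, 0], "twist": [0, 0, -4]}, {"jaw": 0.03, "slide": [0, 0, 0], "twist": [0, 0, -5]}, {"jaw": 0.03, "slide": [0, 0, 0], "twist": [0, 0, -5]}]'

```text
clock: 7.25
position: [0.5299, -0.054, 0.1303]
tool_rot: [[0.437, 0.899, -0.0], [0.899, -0.437, -0.0], [-0.0, -0.0, -1.0]]
contact_force: [0.9, 0.8, -0.2]
grip_width: 0.0406
```

```bash
python3 st.py
```

```text
7.25 {'position': array([ 0.5299, -0.054 ,  0.1303]), 'contact_force': array([ 0.8985,  0.782 , -0.1664]), 'ft_torque': array([-0.0173, -0.0017,  0.0335]), 'grip_width': np.float64(0.0406)} yaw 64.09 j [-0.48  0.46  0.65  2.01 -0.38  0.8  -0.06]
```

It runs free past -20° with 0.03 N m, so this is the unlocking direction. Continuing to about -77°.

Emit:
play_rows --rows '[{"jaw": 0.03, "slide": [0, 0, 0], "twist": [0, 0, -4]}, {"jaw": 0.03, "slide": [0, 0, 0], "twist": [0, 0, -8]}, {"jaw": 0.03, "slide": [0, 0, 0], "twist": [0, 0, -12]}, {"jaw": 0.03, "slide": [0, 0, 0], "twist": [0, 0, -16]}, {"jaw": 0.03, "slide": [0, 0, 0], "twist": [0, 0, -20]}, {"jaw": 0.03, "slide": [0, 0, 0], "twist": [0, 0, -24]}, {"jaw": 0.03, "slide": [0, 0, 0], "twist": [0, 0, -28]}, {"jaw": 0.03, "slide": [0, 0, 0], "twist": [0, 0, -28]}]'

```text
clock: 8.05
position: [0.5299, -0.054, 0.1302]
tool_rot: [[0.808, 0.589, -0.0], [0.589, -0.808, -0.0], [-0.0, 0.0, -1.0]]
contact_force: [-0.2, -0.3, -0.8]
grip_width: 0.0403
```

```bash
python3 st.py
```

```text
8.05 {'position': array([ 0.5299, -0.054 ,  0.1302]), 'contact_force': array([-0.1508, -0.308 , -0.7985]), 'ft_torque': array([-0.0151,  0.0252,  0.0198]), 'grip_width': np.float64(0.0403)} yaw 36.12 j [-0.57  0.49  0.77  2.01 -0.47  0.82 -0.47]
```

Emit:
play_rows --rows '[{"jaw": 0.03, "slide": [0, 0, 0], "twist": [0, 0, -4]}, {"jaw": 0.03, "slide": [0, 0, 0], "twist": [0, 0, -8]}, {"jaw": 0.03, "slide": [0, 0, 0], "twist": [0, 0, -12]}, {"jaw": 0.03, "slide": [0, 0, 0], "twist": [0, 0, -16]}, {"jaw": 0.03, "slide": [0, 0, 0], "twist": [0, 0, -20]}, {"jaw": 0.03, "slide": [0, 0, 0], "twist": [0, 0, -24]}, {"jaw": 0.03, "slide": [0, 0, 0], "twist": [0, 0, -28]}, {"jaw": 0.03, "slide": [0, 0, 0], "twist": [0, 0, -28]}]'

```text
clock: 8.85
position: [0.5299, -0.054, 0.1302]
tool_rot: [[0.99, 0.143, -0.0], [0.143, -0.99, -0.0], [-0.0, 0.0, -1.0]]
contact_force: [0.0, 0.1, -0.0]
grip_width: 0.0407
```

```bash
python3 st.py
```

```text
8.85 {'position': array([ 0.5299, -0.054 ,  0.1302]), 'contact_force': array([ 0.0379,  0.0529, -0.0003]), 'ft_torque': array([ 0.0277,  0.0361, -0.0537]), 'grip_width': np.float64(0.0407)} yaw 8.2 j [-0.65  0.54  0.9   2.02 -0.56  0.85 -0.87]
```

Now lift carefully: 4 mm first, and check the force.

Emit:
play_rows --rows '[{"jaw": 0.03, "slide": [0, 0, 0.001], "twist": [0, 0, 0]}, {"jaw": 0.03, "slide": [0, 0, 0.002], "twist": [0, 0, 0]}, {"jaw": 0.03, "slide": [0, 0, 0.003], "twist": [0, 0, 0]}, {"jaw": 0.03, "slide": [0, 0, 0.004], "twist": [0, 0, 0]}, {"jaw": 0.03, "slide": [0, 0, 0.004], "twist": [0, 0, 0]}]'

```text
clock: 9.35
position: [0.53, -0.0541, 0.1345]
tool_rot: [[0.99, 0.141, 0.0], [0.141, -0.99, 0.0], [0.0, -0.0, -1.0]]
contact_force: [0.6, 0.5, 0.0]
grip_width: 0.0404
```

```bash
python3 st.py
```

```text
9.35 {'position': array([ 0.53  , -0.0541,  0.1345]), 'contact_force': array([0.5661, 0.486 , 0.0388]), 'ft_torque': array([ 0.0078,  0.0184, -0.0285]), 'grip_width': np.float64(0.0404)} yaw 8.12 j [-0.66  0.53  0.9   2.01 -0.55  0.86 -0.87]
```

It carries no load (the magnet would show about 11 N), so the nozzle is free. Lifting straight up.

Emit:
play_rows --rows '[{"jaw": 0.03, "slide": [0, 0, 0.004], "twist": [0, 0, 0]}, {"jaw": 0.03, "slide": [0, 0, 0.012], "twist": [0, 0, 0]}, {"jaw": 0.03, "slide": [0, 0, 0.024], "twist": [0, 0, 0]}, {"jaw": 0.03, "slide": [0, 0, 0.04], "twist": [0, 0, 0]}, {"jaw": 0.03, "slide": [0, 0, 0.06], "twist": [0, 0, 0]}, {"jaw": 0.03, "slide": [0, 0, 0.08], "twist": [0, 0, 0]}, {"jaw": 0.03, "slide": [0, 0, 0.095], "twist": [0, 0, 0]}, {"jaw": 0.03, "slide": [0, 0, 0.1], "twist": [0, 0, 0]}, {"jaw": 0.03, "slide": [0, 0, 0.1], "twist": [0, 0, 0]}, {"jaw": 0.03, "slide": [0, 0, 0.1], "twist": [0, 0, 0]}]'

```text
clock: 10.35
position: [0.5295, -0.0537, 0.2338]
tool_rot: [[0.99, 0.141, -0.001], [0.141, -0.99, 0.0], [-0.001, -0.0, -1.0]]
contact_force: [-0.3, 0.7, -0.2]
grip_width: 0.0408
```

```bash
python3 st.py
python3 - <<'E'
from h import *
import cv2
b=vision.grab_frame("scene")[75:235,225:385]
cv2.imwrite("pics/c3.png",np.clip(cv2.resize(b,(600,600),interpolation=2)*1.8,0,255).astype(np.uint8))
E
```

```text
10.35 {'position': array([ 0.5295, -0.0537,  0.2338]), 'contact_force': array([-0.3411,  0.6597, -0.1583]), 'ft_torque': array([-0.0252, -0.0104,  0.0435]), 'grip_width': np.float64(0.0408)} yaw 8.13 j [-0.78  0.39  1.04  1.94 -0.39  1.03 -1.  ]
```

View pics/c3.png

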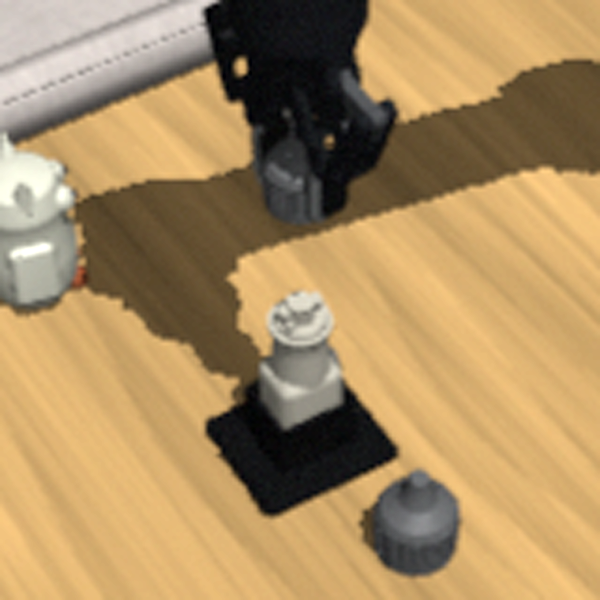

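The nozzle is in the gripper (crop (295,185)), about 10 cm up. The handpiece is still seated in the cradle with its neck bare (crop (300,320)), and the owl and the look-alike have not moved. Handing in.

```bash
python3 -c "
from bench import job_done
print(job_done())"
```

```text
the job is handed in; nothing more can be done
None
```

The nozzle is off and held in the gripper, about 10 cm above where it sat. I handed the job in at about 10.4 s on the robot's clock.

- **Finding the direction:** I gripped the nozzle with a 35 N squeeze and turned it counter-clockwise first. The torque climbed steadily to 0.38 N m over 16°, below the 0.5 N m the stop bears. I took that as the stop and turned back. Part of that reading may have been side load from a slightly off-centre grip, so I did not judge on it alone.
- **Unlocking and lifting:** Clockwise it ran freely, at no more than about 0.05 N m, to about 76° from the start by the gripper's angle. The first 4 mm of lift showed no load, where pulling the handpiece up against its magnet would have shown about 11 N.
- **Last checks:** The final picture shows the nozzle in the gripper, the handpiece still seated in the cradle with its neck bare, and the owl and look-alike nozzle undisturbed. The wipes box, bulb and monitor were outside that picture; the arm passed over the dresser at 23 cm or more and touched nothing on the way. The finger opening held at 41 mm and the force on the tool was close to zero. No check failed.

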